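Load the rotary mixer's splined spindle and close its retaining bar

ROBOT

A 7-joint arm with a two-finger parallel gripper is mounted at the origin on a cart in front of the work surface, level with it; the furniture and walls round the work are solid. World frame = base frame: x ahead of the robot, y to its left, z up, the work surface at z = 0. Lengths are in m, angles in rad, forces in N, time in s.
With the tool pointing down it reaches from about 0.35 to 0.9 m from the base axis. Payload 19.9 kg.
Tool frame: the origin (TCP) lies between the finger pads; the fingertips stand 19 mm ahead of it and the grasp point (between the pads) is the TCP; z points along the fingers, y is the line along which they close (so a half turn about z gives the same grasp; the last joint's range is limited). The gripper opens to 94 mm and grips with 3 to 60 N. Pads are 16 mm wide; open, the fingers measure 119 mm over their backs; the gripper's body (75 mm by 177 mm) begins 78 mm behind the grasp point.
Start: joints at [1.292, 0.417, -0.01, 1.614, 0.005, 1.111, -0.053], TCP at [0.147, -0.608, 0.224] pointing down, gripper open.
Joint ranges: [-2.81, 2.81], [-0.39, 2.02], [-1.27, 1.25], [0.06, 2.57], [-1.19, 4.33], [0.19, 2], [-2.82, 2.82]. Speed limits (rad/s): [1.89, 1.89, 2.39, 2.39, 3.01, 3.01, 3.01].

INTERFACE

Orientations are given as a 3x3 rotation matrix whose columns are the frame's x, y, z axes.
In Python, from rig import robot gives the robot as it stands. Calls block until the motion is done:
- robot.move_ptp(position, orientation): joint-space move of the TCP to a pose.
- robot.move_linear(position, velocity=0.15, frame=None, threshold=None): straight line of the TCP; frame=None keeps the orientation; velocity is the mean speed in m/s. With threshold (N) it stops when the force on the tool has changed by that much, and returns True; else False.
- robot.goto_joints(angles): joint-space move.
- robot.gripper_to(opening): finger opening in m; the grip force is fixed at half the most; returns when the fingers have stopped.
- robot.pause(seconds).
- robot.ik(position, orientation): joint angles nearest the present ones, or None.
- robot.get_state(): the state.
- robot.grab_frame(name): name is "scene" or "top"; returns the picture (384x512x3 uint8, red, green, blue); there is no depth.
- robot.camera_info(name): a dict with "fx", "fy", "cx", "cy" (pixels), "rvec" (rotation vector, rad) and "tvec" (3), from world to camera coordinates, as OpenCV has them. Camera axes: x right, y down, z forward; pixel columns grow to the right and rows downward; lengths in m; the calibration is good to about 2 mm. A picture is of the moment at which its call begins. camera_info takes no time and is no camera call.
A pose or a line that the arm cannot do raises robot.PlanningError and nothing moves.
- robot.sign_off(): hands the job in; it is judged then, once.
The state is a dict: "time": time; "qpos": joint angles; "joint_vel": joint speeds; "effort": joint torques, N m; "ee_pos": TCP position; "tool_rot": TCP orientation; "force": force on the tool from outside, world axes, zero at the start; "moment": the same for the moment, N m; "opening": finger opening in m; "grasp_force": force on a finger pad.
Only numpy, scipy, OpenCV 4.12 (cv2) and the standard library are available. Lean on these libraries where they do the work, as an engineer would, in place of code of your own. Each camera call takes 0.05 s, during which the arm holds its last target. There are 200 camera calls.

TASK

Get the rotary mixer ready: wind its handwheel until the retaining bar is fully back against its open stop, then put every carousel tier on the bench onto the splined spindle, right way up, each turned so that its wide slot meets the wide spline and it slides all the way down onto the deck or onto the tier below. Finally wind the handwheel the other way until the bar is fully home over the stack against its closed stop. Move the bar only by its handwheel, never by pushing it, and leave the timer, the petri dish and the small bottle where they stand.

Things in the scene. Friction and masses are not known exactly. Their poses are not given: they have to be found in the camera images.
- mixer: the rotary mixer, fixed: grey base plate 18 mm high, x -75 to 75, y -255 to 75 mm of this frame, with a dark deck disc 2 mm higher round the spindle. Origin: on the bench under the spindle axis; z up. White gear housing at x -52 to 68, y -235 to -105 mm, 88 mm high. The bar slides above the housing along y. Left of it, solid things 0.4 m high fill the bench beyond x = 0.53, y > 0.22 m (world)
- spindle: upright steel spindle. Origin: on its axis at deck level, 20 mm above the bench, where the lowest tier rests; z up. Core 18 mm across; four splines at 90 deg reach 14 mm from the axis, up to 56 mm above the origin: three 5 mm wide, the one on +x 10 mm wide. Its angle varies; a stiff brake (0.8 N m) holds it. A tier slides down only with its x along the spindle's x; tiers stack 22 mm apart
- gate (a joint): position of the retaining bar in m: 0 = fully home over the spindle, lug on the closed stop; 0.1 = fully back, lug on the open stop. A flat bar 44 mm wide, 8 mm thick, underside 91 mm above the bench; it moves along the mixer's -y as it opens. Starts between home and half open. A rack gears it to the wheel, 8 mm per rad; it stays where it is left
- gate_tip (a point): the top of the rounded tip of the bar, on its middle line; with the bar home it lies 22 mm beyond the spindle axis on the mixer's +y side, with the bar fully back 78 mm short of the axis on the -y side
- wheel (a joint): angle of the handwheel in rad: grows anticlockwise seen from above; 0 = bar home, 12.5 = bar fully back (two turns from stop to stop), so anticlockwise opens and clockwise closes
- wheel_center (a point): centre of the handwheel's hub, on its vertical axis, at its top face, 123 mm above the bench. The wheel is black, 92 mm across, above the gear housing
- crank_grip: upright round handle of the handwheel, 18 mm across, 44 mm tall, 40 mm from the wheel's axis. It spins freely on its pin, so it can be gripped from above and led round in a circle without turning the gripper; about 3 N winds it. Origin: centre of its foot, 1 mm above the wheel's top; z up
- spindle_tip (a point): top of the spindle: a plain tapered nose 8 mm long above the splines, 64 mm above the deck, 10 mm across at the end. A tier has 1.5 mm of play to each side on the spindle and about 0.12 rad of turn each way; one that is not lined up lies on the ends of the splines, 56 mm above the deck, round the nose
- tier_a: carousel tier: grey disc 100 mm across, 5 mm thick, with a round hub 48 mm across, hub top 22 mm above the underside; 0.16 kg. Through the hub: a 21 mm bore with four spline slots at 90 deg, three 8 mm wide, one 13 mm. Origin: centre of the underside; z up; x points along the wide slot, marked by a raised rib across the disc. Two or three tiers are present (absent: None), flat on the bench at the start
- tier_b: carousel tier: grey disc 100 mm across, 5 mm thick, with a round hub 48 mm across, hub top 22 mm above the underside; 0.16 kg. Through the hub: a 21 mm bore with four spline slots at 90 deg, three 8 mm wide, one 13 mm. Origin: centre of the underside; z up; x points along the wide slot, marked by a raised rib across the disc. Two or three tiers are present (absent: None), flat on the bench at the start
- tier_c: carousel tier: grey disc 100 mm across, 5 mm thick, with a round hub 48 mm across, hub top 22 mm above the underside; 0.16 kg. Through the hub: a 21 mm bore with four spline slots at 90 deg, three 8 mm wide, one 13 mm. Origin: centre of the underside; z up; x points along the wide slot, marked by a raised rib across the disc. Two or three tiers are present (absent: None), flat on the bench at the start
- timer: bystander: white lab timer lying flat, 62 x 62 x 19 mm, in front of the mixer; origin: centre of the underside
- petri_dish: bystander: petri dish, 59 mm diameter, 14 mm high; origin: centre of the underside
- bottle_small: bystander: small brown bottle with a white cap, 34 mm diameter, 64 mm high; origin: centre of the underside

How it is judged:
By the outcome, as a careful person would: the job done as asked, in the order asked, and still so for the second after the job is handed in, with the robot touching nothing.
Of tier_a, tier_b, tier_c only 2 to 3 are there at a start; the rules pass over those that are not, and their reading is None.
At some moment in a run one of tier_a, tier_b, tier_c may be knocked a few centimetres aside while the robot is not near it.
Once in a run the grip may slacken for a moment while it holds something.
It also fails if it takes over 210 s, if anything falls off the work surface, if the arm or the gripper's body presses on something with over 40 N, if the wrist force passes 120 N, or if a joint passes its speed limit or range.

## Working session

There is one attempt and no reset: what is moved stays moved. The work goes in short steps, each a Python script; the robot and the scene stay as the last script left them, time stands still between calls to the robot, and variables do not carry over. Pictures are saved under pics/ and viewed, at most 14 in all, crops included, and the job is handed in when it is done.

```bash
ls; mkdir -p pics; python3 - <<'E'
from rig import robot
import cv2
for n in("scene","top"):
    f=robot.grab_frame(n); cv2.imwrite(f"pics/{n}0.png",f[:,:,::-1]); i=robot.camera_info(n)
    R=cv2.Rodrigues(i["rvec"])[0]; print(n,i,"cam at",-R.T@i["tvec"])
s=robot.get_state();print(s)
E
```

```text
pics
scene {'fx': 420.7922828832518, 'fy': 420.7922828832518, 'cx': 253.51355593233865, 'cy': 191.36468589717995, 'rvec': array([ 0.57856077, -2.43604415,  1.48846242]), 'tvec': array([0.46744939, 0.19359656, 1.13685625])} cam at [0.01653144 1.03654128 0.68828742]
top {'fx': 382.211274210128, 'fy': 382.211274210128, 'cx': 254.79263184211533, 'cy': 189.29754270529557, 'rvec': array([ 2.15421699, -2.15066607,  0.13037645]), 'tvec': array([0.06867695, 0.52657901, 1.07827767])} cam at [0.38502093 0.06215622 1.13691697]
{'time': 0.1, 'qpos': array([ 1.29247568,  0.41792262, -0.01029675,  1.61407981,  0.00472388,
        1.11072155, -0.05298461]), 'joint_vel': array([ 0.00091412, -0.0015685 , -0.00095835, -0.00012244, -0.00115774,
       -0.00051538, -0.00123913]), 'effort': array([ 1.33357302e-03, -8.52575397e+01,  6.40298221e-01, -4.26690280e+01,
       -4.88077663e-02,  1.64763123e-02,  1.58393932e-04]), 'ee_pos': array([ 0.1465412 , -0.6072581 ,  0.22389704]), 'tool_rot': array([[ 9.72082182e-01,  2.34640357e-01, -3.65679889e-04],
       [ 2.34640617e-01, -9.72081625e-01,  1.04645382e-03],
       [-1.09930404e-04, -1.10304246e-03, -9.99999386e-01]]), 'force': array([-0.20591033,  0.11466142, -0.16644425]), 'moment': array([-0.01858934, -0.03938355,  0.01242698]), 'grasp_force': 0.0, 'opening': 0.09390328274178017}
```

View pics/scene0.png

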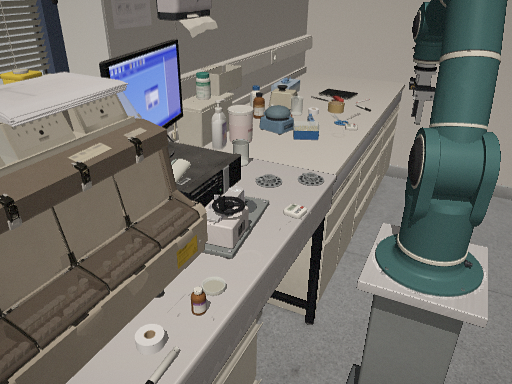

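View pics/top0.png

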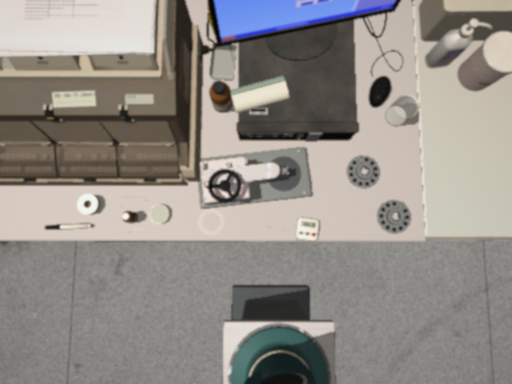

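The top view shows the mixer (wheel at about 225,185; spindle about 289,172), two tiers at (363,172) and (394,216), the timer at (307,229), the bottle at (129,216) and the dish at (160,213). I'll enlarge the key areas next.

```bash
python3 - <<'E'
import cv2,numpy as np
t=cv2.imread("pics/top0.png"); 
cv2.imwrite("pics/c1.png",cv2.resize(t[145:215,195:315],None,fx=6.6,fy=6.6,interpolation=cv2.INTER_CUBIC))
a=cv2.resize(t[150:240,340:415],None,fx=6,fy=6,interpolation=cv2.INTER_CUBIC)
cv2.imwrite("pics/c2.png",a)
E
```

```text
(no output)
```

View pics/c1.png

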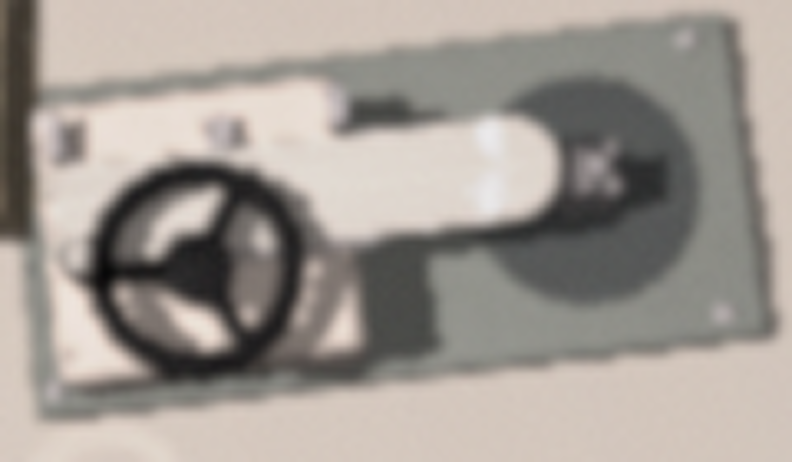

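View pics/c2.png

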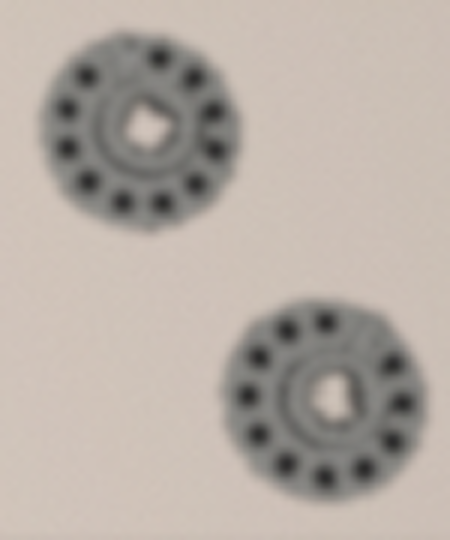

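The crops show tier 1's missing hole (the rib) at (125,50), up from its centre, and tier 2's at (365,345), up-right. The bar tip lies just short of the spindle (595,170), the deck centre is near (600,190), and the crank knob is at the left rim of the wheel (75,258). Next I'll localise all of these.

```bash
cat > h.py <<'E'
from rig import robot
import cv2, numpy as np
U=6
def avg(name="top",n=4):
    return np.mean([robot.grab_frame(name).astype(float) for _ in range(n)],0).astype(np.float32)
def ray(px,z,name="top"):
    i=robot.camera_info(name); R=cv2.Rodrigues(i["rvec"])[0]; c=-R.T@i["tvec"]
    px=np.atleast_2d(px).astype(float)
    d=np.c_[(px[:,0]-i["cx"])/i["fx"],(px[:,1]-i["cy"])/i["fy"],np.ones(len(px))]@R
    return (c+d*((np.broadcast_to(z,len(px))-c[2])/d[:,2])[:,None])[:,:2]
def proj(p,name="top"):
    i=robot.camera_info(name); K=np.array([[i["fx"],0,i["cx"]],[0,i["fy"],i["cy"]],[0,0,1]])
    return cv2.projectPoints(np.atleast_2d(p).astype(float),i["rvec"],i["tvec"],K,None)[0].reshape(-1,2)
def up(g,x0,y0,x1,y1):   # upscaled crop, with function back to pixels
    c=cv2.resize(g[y0:y1,x0:x1],None,fx=U,fy=U,interpolation=cv2.INTER_CUBIC)
    return c, lambda p: (np.asarray(p,float)+.5)/U-.5+[x0,y0]
def circ(P):
    A=np.c_[2*P,np.ones(len(P))]; s=np.linalg.lstsq(A,(P**2).sum(1),rcond=None)[0]
    return s[:2],np.sqrt(s[2]+s[:2]@s[:2])
def tiers(img,zb=0.,box=(320,140,424,238)):
    """tiers with underside at zb: list of (centre, yaw, n holes, radii)"""
    g=img.mean(2); c,b=up(g,*box); out=[]
    m=cv2.morphologyEx((c<165).astype(np.uint8),cv2.MORPH_OPEN,np.ones((5,5)))
    for k in cv2.findContours(m,cv2.RETR_EXTERNAL,cv2.CHAIN_APPROX_NONE)[0]:
        a=cv2.contourArea(k)/U/U
        if not 500<a<1500: continue
        ctr,r=circ(ray(b(k[:,0]),zb+.003))
        out.append(tier_yaw(g,ctr,zb)+(ctr,r))
    return out
def tier_yaw(g,ctr,zb):
    """sample hole ring at radius, find 11 dark holes of 30 deg pitch and the gap"""
    th=np.radians(np.arange(0,360,1.)); best=None
    v=np.zeros(360)
    for r in np.arange(.036,.044,.001):
        p=proj(np.c_[ctr[0]+r*np.cos(th),ctr[1]+r*np.sin(th),np.full(360,zb+.005)]).astype(np.float32)
        v+=cv2.remap(g.astype(np.float32),p[:,:1],p[:,1:],cv2.INTER_CUBIC)[:,0]
    v=-(v-np.median(v))
    ph=-np.angle((v*np.exp(-12j*th)).sum())/12*-1   # hole phase mod 30 deg
    s=[np.mean(v[(np.round(np.degrees(ph)+30*k+np.arange(-5,6))).astype(int)%360]) for k in range(12)]
    k=int(np.argmin(s)); y=ph+k*np.pi/6
    return (np.arctan2(np.sin(y),np.cos(y)), np.round(np.sort(s)[:3]), round(max(s)))
E
python3 - <<'E'
from h import *
im=avg(); np.save("im0.npy",im); g=im.mean(2)
for t in tiers(im): print(t)
def edge(cols,r0,r1,axis,last):
    P=[]
    for c in cols:
        l=(g[r0:r1,c] if axis==0 else g[c,r0:r1]); h=l<172
        i=(np.where(h)[0][-1] if last else np.where(h)[0][0]); j=i+1 if last else i-1
        s=i+(l[i]-172)/(l[i]-l[j])*(j-i)+r0
        P.append((c,s) if axis==0 else (s,c))
    return ray(P,.018)
T=edge(range(252,300),140,165,0,0);B=edge(range(264,306),185,212,0,1);R=edge(range(154,192),295,322,1,1)
L=[cv2.fitLine(p.astype(np.float32),cv2.DIST_HUBER,0,1e-4,1e-4).ravel() for p in(T,B,R)]
for l in L: print("line",l, "deg",np.degrees(np.arctan(l[1]/l[0])))
a=L[0][:2];b=L[1][:2]; a=a*np.sign(-a[1]);b=b*np.sign(-b[1]); y=(a+b)/2;y/=np.linalg.norm(y);x=np.array([y[1],-y[0]])
mid=[((L[0][2:]+L[1][2:])/2)@x]; print("width",(L[1][2:]-L[0][2:])@x, "yaw mixer",np.arctan2(x[1],x[0]))
sp=x*mid[0]+y*((L[2][2:]@y)-.075); print("spindle",sp)
q=lambda u,v: sp+x*u+y*v
print("deck px",proj([*sp,.02]),"tip px",proj([*sp,.084]))
c,bk=up(g,195,145,262,215)
m=(c<60).astype(np.uint8); k=max(cv2.findContours(m,cv2.RETR_EXTERNAL,cv2.CHAIN_APPROX_NONE)[0],key=cv2.contourArea)
e=cv2.fitEllipse(k); print("wheel px",bk(e[0]),np.array(e[1])/U)
print("world wheel .118-.123",ray(bk(e[0]),.120), "rel",(lambda d:(d@x,d@y))(ray(bk(e[0]),.120)[0]-sp))
print("knob .168", ray([195+75/6.6,145+258/6.6],.168))
print("timer ctr",ray([307,229],.02),"black box edge",ray([[300,138],[300,130]],.1))
np.save("mix.npy",np.r_[sp,x,y])
E
```

```text
(np.float64(-0.47313204820808813), array([-205.,   98.,  110.]), 140, array([ 0.45090394, -0.34106242]), np.float64(0.05022398881718595))
(np.float64(0.27769892738163726), array([-227.,  221.,  223.]), 268, array([ 0.58508709, -0.25518245]), np.float64(0.050107393094614476))
line [0.07294508 0.997336   0.67767817 0.00784549] deg 85.81683
line [ 0.11159559 -0.99375373  0.4984243  -0.01952135] deg -83.59269
line [ 0.99266315  0.12091291  0.5778218  -0.09502207] deg 6.9447913
width 0.17975125 yaw mixer -3.1221836
spindle [ 0.5883223  -0.01980411]
deck px [[285.00304822 169.23332232]] tip px [[286.64874181 165.1338503 ]]
wheel px [224.60557556 185.68752797] [31.13314311 32.05288696]
world wheel .118-.123 [[0.52509752 0.15010556]] rel (np.float64(0.05991523562569454), np.float64(-0.1711047397722546))
knob .168 [[0.52256047 0.19277278]]
timer ctr [[ 0.41214933 -0.08226523]] black box edge [[ 0.66196129 -0.05632295]
 [ 0.68484636 -0.05661983]]
```

```bash
cat > mix.py <<'E'
from h import *
im=np.load("im0.npy"); g=im.mean(2)
def edge(cols,r0,r1,axis,last):
    P=[]
    for c in cols:
        l=(g[r0:r1,c] if axis==0 else g[c,r0:r1]); h=l<172
        i=(np.where(h)[0][-1] if last else np.where(h)[0][0]); j=i+1 if last else i-1
        if j<0 or j>=len(l): continue
        s=i+(l[i]-172)/(l[i]-l[j])*(j-i)+r0
        P.append((c,s) if axis==0 else (s,c))
    return ray(P,.018)
T=edge(range(254,300),144,165,0,0);B=edge(range(264,306),185,212,0,1);R=edge(range(156,190),295,322,1,1)
L=[cv2.fitLine(p.astype(np.float32),cv2.DIST_HUBER,0,1e-4,1e-4).ravel() for p in(T,B,R)]
for l,p in zip(L,(T,B,R)): print("line",l, "deg",np.degrees(np.arctan(l[1]/l[0])),len(p))
a,b,c=[l[:2] for l in L]; a=a*np.sign(-a[1]);b=b*np.sign(-b[1]); c=c*np.sign(-c[0]); y=a+b+np.array([-c[1],c[0]]);y/=np.linalg.norm(y);x=np.array([y[1],-y[0]])
print("width",(L[0][2:]-L[1][2:])@x,"yaw mixer",np.arctan2(x[1],x[0]))
sp=x*(((L[0][2:]+L[1][2:])/2)@x)+y*((L[2][2:]@y)-.075); print("spindle",sp)
print("deck px",proj([*sp,.02]),"tip px",proj([*sp,.084]))
for w in ([0.5251,0.1501],[0.5225,0.1928]): d=w-sp; print("rel",d@x,d@y)
# bar tip: bright region tip contour at z .099
gg,bk=up(g,240,155,290,195)
np.save("mix.npy",np.r_[sp,x,y])
E
python3 mix.py
```

```text
line [ 0.11973205 -0.99280626  0.6506027   0.00137733] deg -83.12336 46
line [ 0.11159559 -0.99375373  0.4984243  -0.01952135] deg -83.59269 42
line [ 0.99148834  0.13019545  0.58446664 -0.09413221] deg 7.4808874 34
width -0.15358785 yaw mixer -3.020788
spindle [ 0.5757957 -0.0196342]
deck px [[284.97944372 173.40186753]] tip px [[286.62618747 169.54403658]]
rel 0.029871358406629325 -0.1746065756326847
rel 0.02730657950424771 -0.21730870560615587
```

Spindle is at about (0.576,-0.020), wheel centre at (0.525,0.150) and knob at (0.522,0.190). The solids are close on the left, so I'll grip the crank with the tool leaning 25° towards -y.

```bash
cat > wind.py <<'E'
from h import *
al=np.radians(25)
def tilt(s=1):
    z=np.array([0,np.sin(al),-np.cos(al)]); y=np.array([s,0,0.]); return np.c_[np.cross(y,z),y,z]
def wind(ctr,phi,turn,R,zt,stop=14,seg=15,v=.09,log=None):
    """lead knob from angle phi by turn rad; ends at force stop. returns (phi, stopped)"""
    n=int(np.ceil(abs(turn)/np.radians(seg))); d=turn/n; f0=robot.get_state()["force"]
    for i in range(n):
        phi+=d; robot.move_linear([ctr[0]+.04*np.cos(phi),ctr[1]+.04*np.sin(phi),zt],velocity=v,frame=R)
        s=robot.get_state(); f=s["force"]
        t=np.array([-np.sin(phi),np.cos(phi),0])*np.sign(turn); r=np.array([np.cos(phi),np.sin(phi),0])
        if log is not None: log.append((round(np.degrees(phi)),round(f@t,1),round(f@r,1),round(f[2],1),round(s["time"],1),round(s["opening"],4)))
        if f@t<-stop: return phi,True
    return phi,False
E
python3 - <<'E'
from wind import *
for s in(1,-1):
    R=tilt(s); print(s,robot.ik([.5225,.19,.30],R),robot.ik([.5225,.19,.149],R))
s=1 if robot.ik([.5225,.19,.149],tilt(1)) is not None else -1
q=robot.ik([.5225,.19,.149],tilt(1)); p=robot.ik([.5225,.19,.149],tilt(-1)); q0=robot.get_state()["qpos"]
if q is not None and p is not None: s=1 if abs(q-q0).max()<abs(p-q0).max() else -1
R=tilt(s); print("use",s)
robot.move_ptp([.5,-.0,.33],R); robot.move_linear([.5225,.19,.25],frame=R)
robot.gripper_to(.06); print(robot.get_state()["time"],robot.get_state()["qpos"].round(2))
for n in("scene","top"): cv2.imwrite(f"pics/{n}1.png",robot.grab_frame(n)[:,:,::-1])
a=cv2.imread("pics/scene1.png")[140:290,130:330]; cv2.imwrite("pics/a1.png",cv2.resize(a,None,fx=3.5,fy=3.5))
E
```

```text
1 [ 0.68069646  0.34701217 -1.03804508  1.77965343 -0.13532882  1.04591577
 -0.24919519] [ 0.55161     0.5350533  -0.90880944  1.93037107 -0.01037748  0.74351775
 -0.25100591]
-1 [-1.12915501  0.40634613  1.23249079  1.83112288 -0.84887437  1.33028878
 -2.77448482] [-0.98262494  0.62769     1.08341464  1.97781849 -1.1082833   1.19213213
 -2.49066436]
use 1
5.05 [ 0.51  0.34 -0.82  1.84 -0.21  0.95 -0.15]
```

View pics/a1.png

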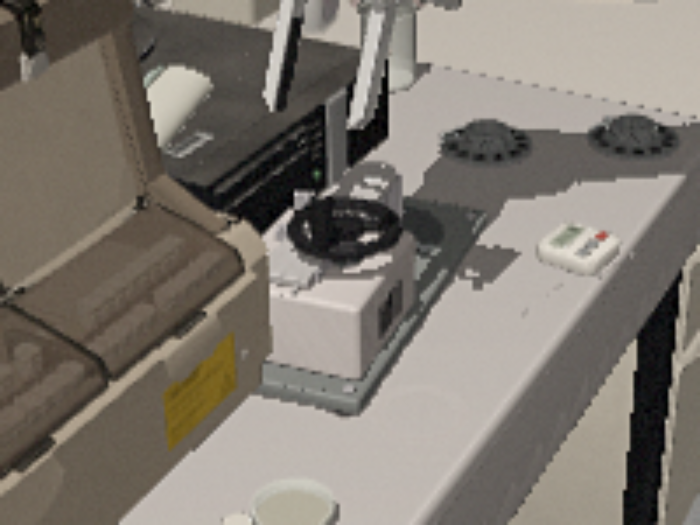

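The wheel is at crop (343,228), but the knob is ambiguous: there is a dark upright part near (318,215) and a whitish part near (300,205). I'll zoom in on it.

```bash
python3 - <<'E'
import cv2,numpy as np
s=cv2.imread("pics/scene0.png")[180:225,195:260]; t=cv2.imread("pics/top0.png")[163:208,197:262]
f=lambda a:cv2.resize(a,(395,270),interpolation=cv2.INTER_CUBIC)
cv2.imwrite("pics/z.png",np.hstack([np.clip(f(s)*1.0,0,255),np.clip(f(t).astype(float)*1.0,0,255)]))
from h import *
for ang in range(0,360,45):
  p=[.525+.04*np.cos(np.radians(ang)),.15+.04*np.sin(np.radians(ang))]
  print(ang,[((proj([*p,z],"scene")[0]-[195,180])*6).round() for z in(.124,.168)],[((proj([*p,z],"top")[0]-[197,163])*6).round()+[395,0] for z in (.124,.168)])
E
```

```text
0 [array([129., 121.]), array([126.,  37.])] [array([561.,  47.]), array([553.,  29.])]
45 [array([119., 153.]), array([116.,  67.])] [array([498.,  72.]), array([486.,  56.])]
90 [array([159., 178.]), array([157.,  91.])] [array([471., 135.]), array([458., 121.])]
135 [array([227., 181.]), array([226.,  94.])] [array([496., 198.]), array([484., 187.])]
180 [array([280., 160.]), array([280.,  74.])] [array([559., 224.]), array([550., 214.])]
225 [array([286., 127.]), array([286.,  43.])] [array([623., 198.]), array([617., 187.])]
270 [array([245., 104.]), array([244.,  20.])] [array([650., 135.]), array([645., 121.])]
315 [array([180., 101.]), array([179.,  18.])] [array([624.,  73.]), array([618.,  56.])][ WARN:0@0.031] global loadsave.cpp:1063 imwrite_ Unsupported depth image for selected encoder is fallbacked to CV_8U.
```

View pics/z.png

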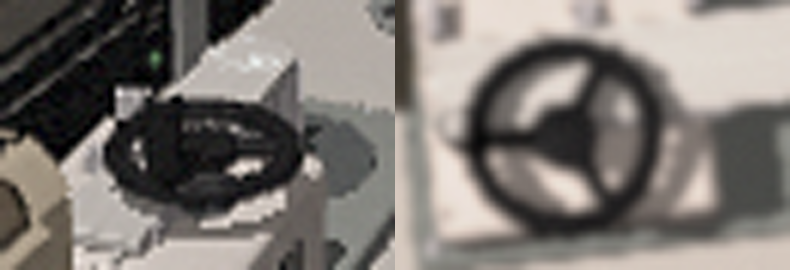

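In the left half the dark post from (160,95) to (160,185) matches a knob at about 93°: the projected foot is (159,178) and the top (157,91). So my first estimate holds and I'll grip it.

```bash
python3 - <<'E'
from wind import *
R=tilt(1); C=np.array([.525,.1508]); phi=np.radians(93)
robot.move_linear([C[0]+.04*np.cos(phi),C[1]+.04*np.sin(phi),.150],velocity=.1,frame=R,threshold=8)
s=robot.get_state(); print(s["ee_pos"],s["force"])
robot.gripper_to(.0); s=robot.get_state(); print(s["opening"],s["grasp_force"],s["force"],s["time"])
if .012<s["opening"]<.024:
    L=[]; phi,st=wind(C,phi,np.pi,R,.150,log=L)
    for l in L: print(*l)
    print(st,phi)
E
```

```text
[0.52319756 0.19081784 0.15052093] [ 0.80212559 -0.74054416  0.72871296]
0.017204214268961012 29.99984731664881 [2.48282308 0.62115976 0.51369496] 7.0333
108 2.5 -4.7 3.8 7.3 0.0173
123 1.7 -6.9 1.8 7.6 0.0175
138 2.3 -10.1 -1.3 7.8 0.0173
153 1.8 -11.0 -4.1 8.1 0.0177
168 1.8 -13.1 -9.5 8.4 0.0174
183 1.6 -16.5 -13.4 8.6 0.0172
198 2.1 -18.1 -17.1 8.9 0.0172
213 2.5 -19.9 -18.3 9.2 0.0173
228 3.4 -17.0 -13.5 9.4 0.0174
243 3.7 -9.4 -7.0 9.7 0.0175
258 2.8 -4.4 -1.2 10.0 0.0172
273 1.5 0.5 0.9 10.2 0.0174
False 4.76474885794452
```

```bash
python3 - <<'E'
from wind import *
R=tilt(1); C=np.array([.5265,.1512]); phi=4.76474885794452
L=[]; phi,st=wind(C,phi,9.6,R,.150,log=L,stop=12)
for l in L[::2]+L[-3:]: print(*l)
print(st,phi,robot.get_state()["opening"])
E
```

```text
288 2.8 5.7 1.3 10.5 0.0166
318 1.6 7.0 -0.8 11.1 0.0171
347 2.8 10.5 -3.5 11.6 0.0176
377 2.5 13.3 -6.4 12.1 0.0175
407 2.9 8.7 -2.8 12.7 0.0173
437 2.8 3.3 2.5 13.2 0.0171
466 2.8 -0.2 4.8 13.7 0.0173
496 2.9 -3.7 3.8 14.2 0.0177
526 2.7 -6.2 0.8 14.8 0.0176
555 -10.0 -6.3 -3.0 15.3 0.0175
541 3.2 -6.3 -0.8 15.1 0.0173
555 -10.0 -6.3 -3.0 15.3 0.0175
570 -18.7 9.4 10.5 15.6 0.0161
True 9.953938047133715 0.016077654322778676
```

Stop reached. Release, go over tier 2 and look at the spindle.

```bash
python3 - <<'E'
from wind import *
R=tilt(1); s=robot.get_state(); print("release at",s["ee_pos"])
robot.gripper_to(.06); p=s["ee_pos"]; robot.move_linear([p[0],p[1],.26],frame=R)
D=np.diag([1,-1,-1.])
robot.move_ptp([.45,-.34,.20],D)
im=avg(n=6); np.save("im1.npy",im)
for t in tiers(im): print(t)
m=np.load("mix.npy"); sp=m[:2]; print(proj([*sp,.084]),proj([*sp,.02]),robot.get_state()["time"],robot.get_state()["qpos"].round(2))
c=im[145:200,250:315,::-1]; cv2.imwrite("pics/sp.png",np.clip(cv2.resize(c,None,fx=10,fy=10,interpolation=cv2.INTER_CUBIC),0,255).astype(np.uint8))
E
```

```text
release at [0.48810347 0.13404651 0.14949804]
(np.float64(0.17223392526606135), array([-483., -136., -116.]), 470, array([ 0.46278891, -0.36567129]), np.float64(0.06531501534168353))
(np.float64(0.277764034447577), array([-226.,  226.,  228.]), 276, array([ 0.58507844, -0.25521413]), np.float64(0.04992009624866929))
[[286.62618747 169.54403658]] [[284.97944372 173.40186753]] 19.35 [ 1.09  0.4  -0.63  1.78  0.27  1.05 -1.2 ]
```

View pics/sp.png

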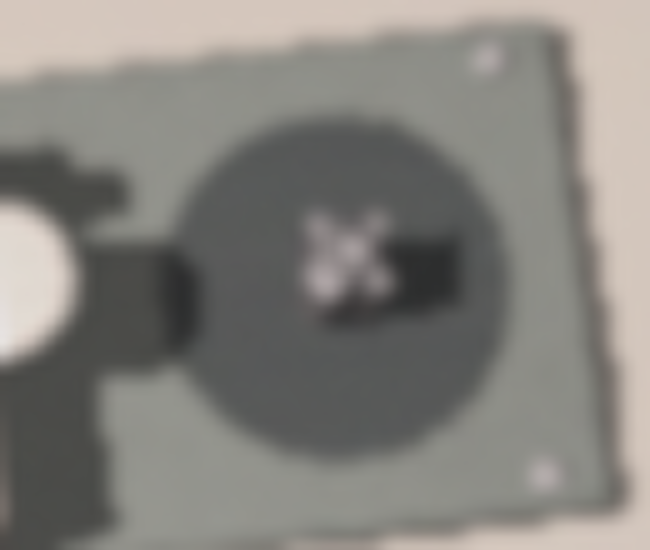

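Spline ends at (318,222), (378,222), (378,288) and the wide one at (325,285). The deck disc is centred near (340,287). I'll fit these numerically.

```bash
python3 - <<'E'
from h import *
im=np.load("im1.npy"); g=im.mean(2)
c,b=up(g,250,145,315,200)
# deck rim: dark disc <108
m=((c<108)).astype(np.uint8); k=max(cv2.findContours(m,cv2.RETR_EXTERNAL,cv2.CHAIN_APPROX_NONE)[0],key=cv2.contourArea)
P=ray(b(k[:,0]),.02); 
ctr=np.array([.576,-.015])
for _ in range(6):
    r=np.linalg.norm(P-ctr,axis=1); sel=P[(abs(r-.0505)<.006 if _<3 else abs(r-R)<.0015)]
    ctr,R=circ(sel)
print("deck",ctr,R,len(sel))
# bright spindle
m=(c>112).astype(np.uint8); 
ks=cv2.findContours(m,cv2.RETR_EXTERNAL,cv2.CHAIN_APPROX_NONE)[0]
for k in ks:
    x,y,w,h=cv2.boundingRect(k)
    if 150<x+w/2<260 and 100<y+h/2<200: 
        q=ray(b(k[:,0]),.076); print("blob",w,h,cv2.contourArea(k),q.mean(0),"minEncl",ray(b(cv2.minEnclosingCircle(k)[0]),.076),cv2.minEnclosingCircle(k)[1]/U*2.77)
th=np.radians(np.arange(360))
pts=ray(np.array([[250+(x+.5)/10-.5,145+(y+.5)/10-.5] for x,y in((318,222),(378,222),(378,288),(325,285))]),.076)
c0=pts.mean(0); print("corners mean",c0, np.degrees(np.arctan2(*(pts-c0).T[::-1])),np.linalg.norm(pts-c0,axis=1))
for cc in (c0,ctr):
  v=0
  for r in(.009,.010,.011,.012,.013):
    p=proj(np.c_[cc[0]+r*np.cos(th),cc[1]+r*np.sin(th),np.full(360,.076)]).astype(np.float32)
    v=v+cv2.remap(g.astype(np.float32),p[:,:1],p[:,1:],cv2.INTER_CUBIC)[:,0]/5
  a=np.angle((v*np.exp(-4j*th)).sum())/4*-1
  ph4=np.degrees(np.angle((v*np.exp(4j*th)).sum())/4)
  print(cc,"ph4",ph4,[(round(ph4+90*k)%360,round(v[(round(ph4+90*k)+np.arange(-20,21))%360].mean())) for k in range(4)])
np.save("spin.npy",np.r_[ctr,0])
E
```

```text
deck [ 0.57626999 -0.01450023] 0.050458029360461155 503
blob 51 54 1820.0 [ 0.57595427 -0.01269965] minEncl [[ 0.57561409 -0.01336231]] 14.963491872151693
blob 390 330 75721.5 [ 0.57239294 -0.01308223] minEncl [[ 0.57022046 -0.00718662]] 117.60323626200358
corners mean [ 0.57601857 -0.01433161] [  43.93934752  -41.05617141 -140.76905296  141.37529317] [0.01278486 0.01222753 0.01243693 0.01125469]
[ 0.57601857 -0.01433161] ph4 -42.60833336811253 [(317, 116), (47, 128), (137, 156), (227, 115)]
[ 0.57626999 -0.01450023] ph4 -42.849612224238804 [(317, 116), (47, 128), (137, 156), (227, 114)]
```

```bash
cat > pk.py <<'E'
from h import *
from scipy.spatial.transform import Rotation as Ro
SP=np.array([.5762,-.0144]); SY=np.radians(137.2)
def D(th): return Ro.from_euler("z",th).as_matrix()@np.diag([1,-1,-1.])
E
python3 - <<'E'
from pk import *
for c,y in(((.4509,-.3411),-.473),((.5851,-.2552),.2778)):
    d=SY-y
    for tp in(0,np.pi):
        for dd in (0,np.pi/2):
            q=robot.ik([*c,.03],D(tp-d+dd)); print(y,tp,dd,"pick",None if q is None else q.round(2))
        q=robot.ik([*SP,.12],D(tp)); print("place",None if q is None else q.round(2))
E
```

```text
-0.473 0 0 pick [ 1.38  0.89 -1.09  1.87  0.95  1.01  1.71]
-0.473 0 1.5707963267948966 pick [ 0.82  0.59 -0.29  1.89  0.25  0.7  -2.48]
place [ 0.5   0.55 -0.69  1.81  0.42  0.94 -1.94]
-0.473 3.141592653589793 0 pick [ 1.03  0.64 -0.57  1.88  0.49  0.76 -1.1 ]
-0.473 3.141592653589793 1.5707963267948966 pick [ 1.24  0.75 -0.86  1.87  0.74  0.87  0.28]
place [ 0.83  0.85 -1.26  1.8   0.88  1.19  0.86]
0.2778 0 0 pick [-0.24  0.89  0.89  1.73 -0.83  0.96 -2.69]
0.2778 0 1.5707963267948966 pick [ 0.69  0.72 -0.46  1.69  0.4   0.83 -2.06]
place [ 0.5   0.55 -0.69  1.81  0.42  0.94 -1.94]
0.2778 3.141592653589793 0 pick [ 0.87  0.8  -0.72  1.69  0.64  0.91 -0.66]
0.2778 3.141592653589793 1.5707963267948966 pick [ 1.03  0.93 -1.    1.68  0.89  1.05  0.75]
place [ 0.83  0.85 -1.26  1.8   0.88  1.19  0.86]
```

```bash
cat >> pk.py <<'E'
GZ=.029
def st(tag=""):
    s=robot.get_state(); print(tag,"t",round(s["time"],1),"p",s["ee_pos"].round(4),"f",s["force"].round(1),"m",s["moment"].round(2),"open",round(s["opening"],4),"g",round(s["grasp_force"],1)); return s
def pick(c,yaw,tp,pre=-np.pi/2):
    th=tp-(SY-yaw); robot.gripper_to(.075)
    robot.move_ptp([*c,.12],D(th+pre)); robot.move_linear([*c,GZ+.001],velocity=.12,threshold=10)
    robot.gripper_to(0); st("pre"); robot.gripper_to(.064)
    robot.move_linear([*c,.06],velocity=.15); robot.move_ptp([*c,.06],D(th)); robot.move_linear([*c,GZ],velocity=.1,threshold=10)
    robot.gripper_to(0); st("grip"); robot.move_linear([*c,.19],velocity=.2); return st("lift")
def lower(z,tp,c=SP,v=.05,th=7): 
    hit=robot.move_linear([*c,z],velocity=v,frame=D(tp),threshold=th); return hit,st("low")["ee_pos"][2]
E
python3 - <<'E'
from pk import *
s=pick(np.array([.4509,-.3411]),-.473,0)
if abs(s["opening"]-.048)<.003:
    robot.move_ptp([*SP,.19],D(0)); st("over")
    robot.move_linear([*SP,.125],velocity=.15)
    a=robot.grab_frame("scene")[130:230,190:330,::-1]; b=robot.grab_frame("top")[130:230,220:360,::-1]
    cv2.imwrite("pics/o1.png",cv2.resize(np.hstack([a,b]),None,fx=2.8,fy=2.8,interpolation=cv2.INTER_CUBIC))
E
```

```text
pre t 22.7 p [ 0.451  -0.3412  0.0302] f [-0.7  0.3  5.5] m [-0.07  0.15 -0.07] open 0.0472 g 30.0
grip t 25.8 p [ 0.4511 -0.3413  0.0293] f [-0.8 -0.3  4.5] m [ 0.02 -0.01  0.05] open 0.0471 g 30.0
lift t 26.7 p [ 0.4503 -0.341   0.189 ] f [-0.2 -0.5 -1.8] m [ 0.08 -0.16 -0.04] open 0.0469 g 30.0
over t 29.9 p [ 0.576  -0.0147  0.1898] f [ 0.9 -0.6 -2.1] m [ 0.05  0.06 -0.01] open 0.0465 g 30.0
```

View pics/o1.png

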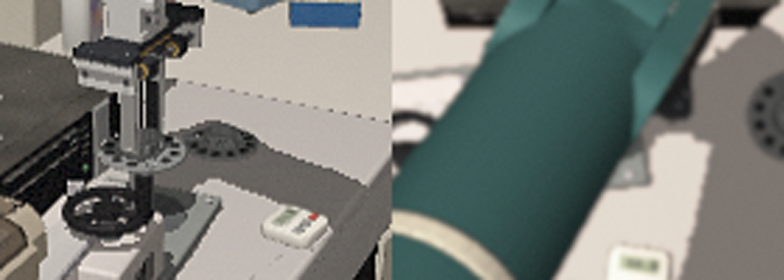

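The tier is held level over the spindle (scene half, about 140,150). Now lowering it.

```bash
cat >> pk.py <<'E'
def insert(zend,tp,c=SP,span=18,zc=.109):
    hit,z=lower(zend,tp,c)
    if z<zend+.004: return True,0
    if z<zc-.012: return False,0      # jammed part way
    for k in range(1,span//3+1):
        for sg in(1,-1):
            a=np.radians(3*k*sg)
            robot.move_linear([*c,z+.0015],velocity=.05,frame=D(tp+a))
            robot.move_linear([*c,z-.006],velocity=.03,frame=D(tp+a),threshold=8)
            zz=robot.get_state()["ee_pos"][2]; print(3*k*sg,round(zz,4))
            if zz<z-.004:
                hit,z2=lower(zend,tp+a,c); return z2<zend+.004,a
    return False,None
E
python3 - <<'E'
from pk import *
print(insert(.020+GZ-.001,0)); st("end")
E
```

```text
low t 31.4 p [ 0.5772 -0.0145  0.0895] f [ 5.9 -0.9 -7.3] m [-0.15 -1.37  0.18] open 0.0468 g 30.0
(False, 0)
end t 31.4 p [ 0.5772 -0.0145  0.0895] f [ 5.9 -0.9 -7.3] m [-0.15 -1.37  0.18] open 0.0468 g 30.0
```

It has engaged the splines, with a side load in +x. I'll shift the target and continue down.

```bash
python3 - <<'E'
from pk import *
c=SP+[.0015,-.0003]
robot.move_linear([*c,.0895],velocity=.02,frame=D(0.03)); st("shift")
for z in (.080,.070,.060,.048):
    h=robot.move_linear([*c,z],velocity=.04,frame=D(.03),threshold=12); s=st(str(h))
    if h: break
E
```

```text
shift t 31.6 p [ 0.5773 -0.0147  0.0889] f [-0.2  0.7 -2. ] m [ 0.03 -0.04  0.01] open 0.0468 g 30.0
False t 32.0 p [ 0.5775 -0.0148  0.0797] f [-0.  -0.3 -1.5] m [ 0.03  0.01 -0.07] open 0.0467 g 30.0
False t 32.4 p [ 0.5776 -0.0148  0.0698] f [-1.2  0.6 -1.6] m [ 0.18  0.17 -0.01] open 0.0466 g 30.0
False t 32.8 p [ 0.5777 -0.0148  0.0598] f [-1.   1.7 -2.2] m [0.14 0.17 0.05] open 0.0471 g 30.0
True t 33.2 p [ 0.5777 -0.0146  0.0482] f [0.9 0.8 0.1] m [ 0.09 -0.18 -0.04] open 0.0468 g 30.0
```

```bash
python3 - <<'E'
from pk import *
robot.gripper_to(.07); st("open"); p=robot.get_state()["ee_pos"]
robot.move_linear([p[0],p[1],.20],velocity=.2)
robot.move_ptp([.45,-.34,.2],D(0))
im=avg(n=4)
for t in tiers(im): print(t)
c=im[145:205,250:400,::-1]; cv2.imwrite("pics/p1.png",np.clip(cv2.resize(c,None,fx=5,fy=5,interpolation=cv2.INTER_CUBIC),0,255).astype(np.uint8))
st()
E
```

```text
open t 33.7 p [ 0.5773 -0.0144  0.0483] f [ 0.1 -0.  -0.3] m [0.   0.04 0.02] open 0.0702 g 0.0
(np.float64(1.091231063292507), array([-1195., -1195., -1193.]), 112, array([ 0.44920106, -0.36774424]), np.float64(0.06665947624214062))
(np.float64(0.27794992610656855), array([-234.,  236.,  243.]), 291, array([ 0.5851093, -0.2553138]), np.float64(0.048901576740697665))
 t 36.2 p [ 0.4507 -0.3392  0.1999] f [-0.7  0.1  0.8] m [ 0.06 -0.03 -0.04] open 0.0701 g 0.0
```

View pics/p1.png

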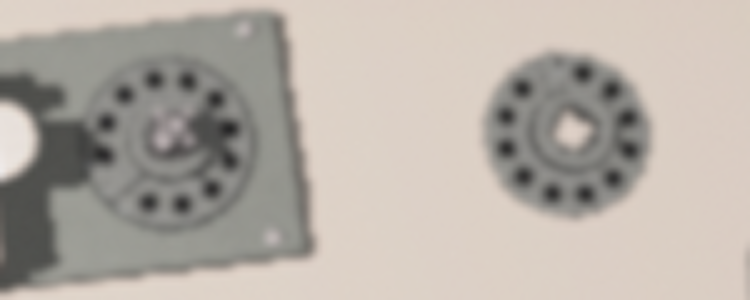

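Tier one is seated at (170,140) with its rib to the lower left, as the spindle requires. Tier two at (572,130) has not moved. Next is the second tier.

```bash
sed -i 's/^SP=.*/SP=np.array([.5777,-.0147]); SY=np.radians(138.5)/' pk.py; python3 - <<'E'
from pk import *
s=pick(np.array([.5851,-.2553]),.278,0)
print(s["qpos"].round(2))
if abs(s["opening"]-.048)<.003:
    robot.move_ptp([*SP,.19],D(0)); s=st("over")
    robot.move_linear([*SP,.125],velocity=.15)
    if s["opening"]>.045: print(insert(.042+GZ-.001,0)); st("end")
E
```

```text
pre t 39.8 p [ 0.5852 -0.2553  0.0302] f [0.1 0.9 4.1] m [ 0.24  0.07 -0.07] open 0.0469 g 30.0
grip t 42.7 p [ 0.5853 -0.2554  0.0294] f [0.3 0.1 3.5] m [ 0.09 -0.15 -0.06] open 0.0391 g 28.5
lift t 43.6 p [ 0.5844 -0.2552  0.1887] f [ 0.2  0.1 -1.6] m [ 0.14 -0.09 -0.09] open 0.0394 g 28.6
[ 0.81  0.55 -0.62  1.6   0.34  1.11  2.67]
```

Opening is 39 mm instead of 47, so the hold is off-centre or tilted. I'll look.

```bash
python3 - <<'E'
from pk import *
a=robot.grab_frame("scene")[90:230,210:350,::-1]; b=robot.grab_frame("top")[110:250,300:440,::-1]
cv2.imwrite("pics/o2.png",cv2.resize(np.hstack([a,b]),None,fx=2.8,fy=2.8,interpolation=cv2.INTER_CUBIC)); st()
E
```

```text
t 43.8 p [ 0.5845 -0.2551  0.1886] f [ 0.6  0.1 -2.5] m [ 0.05 -0.11  0.06] open 0.0394 g 28.6
```

View pics/o2.png

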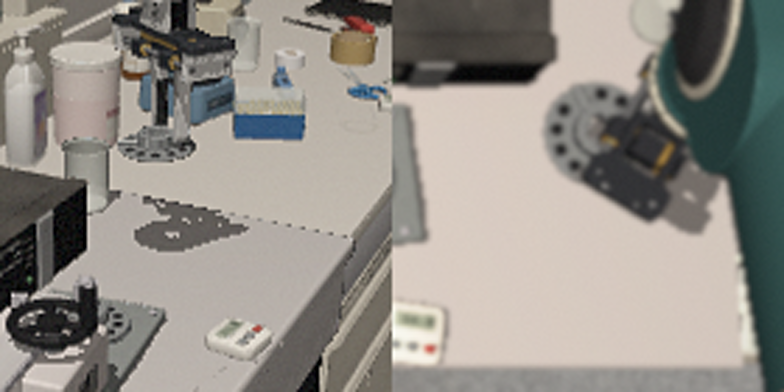

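The tier was knocked, and it's held off-centre (disc at about (600,130) in the top half, left of the gripper). I'll set it down, re-measure and regrip.

```bash
python3 - <<'E'
from pk import *
p=robot.get_state()["ee_pos"]
robot.move_linear([p[0],p[1],.0305],velocity=.1,threshold=6); st("down")
robot.gripper_to(.075); robot.move_linear([p[0],p[1],.2],velocity=.2)
robot.move_ptp([.45,-.38,.25],D(0))
im=avg(n=4)
for t in tiers(im): print(t)
st()
c=im[140:240,300:420,::-1]; cv2.imwrite("pics/p2.png",np.clip(cv2.resize(c,None,fx=5,fy=5,interpolation=cv2.INTER_CUBIC),0,255).astype(np.uint8))
E
```

```text
down t 45.5 p [ 0.5848 -0.2552  0.031 ] f [-0.1 -0.4 -2.3] m [ 0.08 -0.1   0.03] open 0.039 g 28.6
(np.float64(0.6401718983240192), array([-219., -169., -168.]), -127, array([ 0.59415944, -0.23784368]), np.float64(0.04944554712216259))
 t 50.2 p [ 0.45   -0.38    0.2499] f [ 0.2 -0.7  0.3] m [-0.01 -0.07 -0.02] open 0.0751 g 0.0
```

View pics/p2.png

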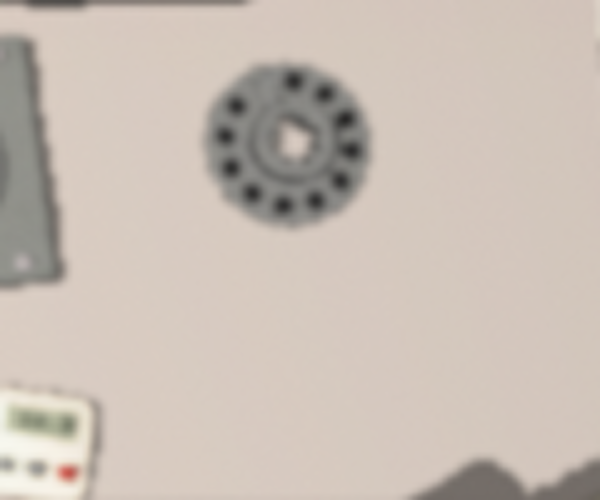

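My hole-phase sign was wrong (harmless earlier, since those phases were near 0 or 15°). I'll fix it and re-measure on a saved-view basis.

```bash
sed -i 's/ph=-np.angle((v\*np.exp(-12j\*th)).sum())\/12\*-1/ph=np.angle((v*np.exp(12j*th)).sum())\/12/' h.py; sed -i 's/138.5/136.5/' pk.py; python3 - <<'E'
from pk import *
t0=tiers(np.load("im0.npy"))
for t in t0: print("old",t)
im=avg(n=3); T=tiers(im); print(T)
print("seated",tier_yaw(im.mean(2),np.array([.577,-.0146]),.02))
y,c=T[0][0],T[0][3]
if len(T)==1 and T[0][2]>0:
  s=pick(c,y,0); print(s["qpos"].round(2))
  if abs(s["opening"]-.047)<.002:
    robot.move_ptp([*SP,.19],D(0)); s=st("over")
    robot.move_linear([*SP,.125],velocity=.15)
    if s["opening"]>.045: print(insert(.042+GZ-.001,0)); st("end")
E
```

```text
old (np.float64(-0.5740655029885107), array([-216.,  257.,  261.]), 285, array([ 0.45090394, -0.34106242]), np.float64(0.05022398881718595))
old (np.float64(0.24589984821666153), array([-234.,  243.,  247.]), 282, array([ 0.58508709, -0.25518245]), np.float64(0.050107393094614476))
[(np.float64(0.40688551129432277), array([-221.,  251.,  256.]), 316, array([ 0.59414889, -0.23785886]), np.float64(0.049454033267310626))]
seated (np.float64(2.307819281333246), array([-265.,  234.,  245.]), 378)
pre t 54.0 p [ 0.5943 -0.2379  0.0303] f [-1.3 -0.1  3.9] m [ 0.16  0.04 -0.08] open 0.047 g 30.0
grip t 57.5 p [ 0.5941 -0.2378  0.0289] f [-0.9 -1.1  0.2] m [-0.04  0.06  0.02] open 0.0003 g 0.3
lift t 58.5 p [ 0.5936 -0.2378  0.1889] f [ 0.7 -0.4  0. ] m [ 0.1  -0.05 -0.01] open 0.0002 g 0.0
[ 0.9   0.61 -0.82  1.59  0.48  1.16  2.71]
```

The grip closed on nothing. The reconfiguring joint move at 60 mm probably brushed the tier. I'll look again and do that rotation higher up.

```bash
sed -i 's/robot.move_linear(\[\*c,.06\],velocity=.15); robot.move_ptp(\[\*c,.06\],D(th));/robot.move_linear([*c,.16],velocity=.25); robot.move_ptp([*c,.16],D(th));/' pk.py; python3 - <<'E'
from pk import *
robot.gripper_to(.075); robot.move_ptp([.45,-.38,.25],D(0))
im=avg(n=3); print(tiers(im)); st()
c=im[140:240,240:420,::-1]; cv2.imwrite("pics/p3.png",np.clip(cv2.resize(c,None,fx=4,fy=4,interpolation=cv2.INTER_CUBIC),0,255).astype(np.uint8))
E
```

```text
[(np.float64(0.5536058937015333), array([-243.,  217.,  245.]), 295, array([ 0.60605633, -0.20740854]), np.float64(0.04928560407163219))]
 t 62.7 p [ 0.45   -0.3799  0.2499] f [-0.  -0.4  0.6] m [-0.02 -0.03  0.02] open 0.075 g 0.0
```

View pics/p3.png

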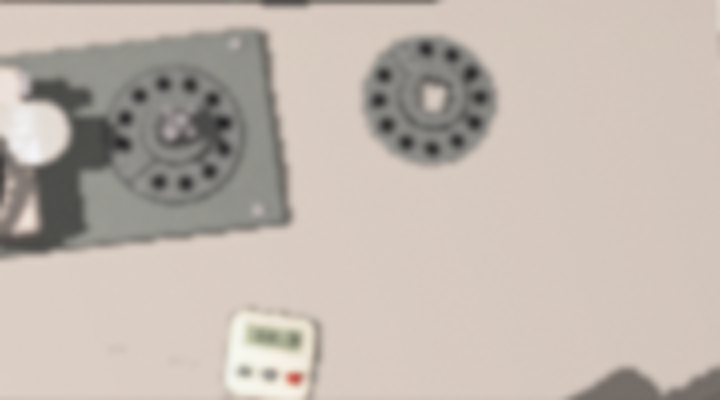

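The tier is now at (430,98), i.e. (0.606,-0.207), close to the black box. I'll first carry it to open bench with the fingers along y, turning it on the way, and regrip it there.

```bash
python3 - <<'E'
from pk import *
c=np.array([.6061,-.2074]); y=.5536; n=np.array([.50,-.25]); t1=1.2
d=SY-(y+t1); print([q if q is None else q.round(2) for q in (robot.ik([*c,.03],D(0)),robot.ik([*n,.03],D(t1)),robot.ik([*n,.03],D(-d)))])
robot.move_ptp([*c,.16],D(0)); robot.move_linear([*c,GZ+.001],velocity=.15,threshold=10); robot.gripper_to(0); s=st("grip")
assert abs(s["opening"]-.047)<.003
robot.move_linear([*c,.12],velocity=.2); robot.move_ptp([*n,.12],D(t1)); robot.move_linear([*n,.0315],velocity=.1,threshold=6); st("down")
robot.gripper_to(.07); robot.move_linear([*n,.16],velocity=.25)
robot.move_ptp([*n,.16],D(-d)); st("turned")
T=tiers(avg(n=2)); print(T)
E
```

```text
[array([-0.28,  0.86,  0.83,  1.72, -0.77,  0.93, -0.7 ]), array([-0.05,  0.65,  0.6 ,  1.93, -0.54,  0.73,  0.49]), array([-0.29,  0.81,  0.95,  1.93, -0.87,  0.88, -1.07])]
grip t 65.2 p [ 0.6062 -0.2074  0.0302] f [-0.1  1.1  4.9] m [0.18 0.13 0.06] open 0.0472 g 30.0
down t 67.9 p [ 0.4993 -0.2498  0.0302] f [-1.3  1.   7.3] m [ 0.11 -0.04 -0.02] open 0.0473 g 30.0
turned t 70.5 p [ 0.4998 -0.2501  0.1596] f [ 0.4 -0.6 -0.6] m [ 0.07 -0.05 -0.02] open 0.0695 g 0.0
[]
```

```bash
python3 - <<'E'
from pk import *
n=np.array([.50,-.25]); 
robot.move_linear([*n,GZ],velocity=.15,threshold=10); robot.gripper_to(0); s=st("grip")
assert abs(s["opening"]-.047)<.002
robot.move_linear([*n,.19],velocity=.2); robot.move_ptp([*SP,.19],D(0)); s=st("over"); print(s["qpos"].round(2))
robot.move_linear([*SP,.125],velocity=.15)
assert s["opening"]>.045
print(insert(.042+GZ-.001,0)); st("end")
E
```

```text
grip t 72.2 p [ 0.5003 -0.2499  0.0293] f [0.4 2.1 6. ] m [0.5  0.06 0.09] open 0.0474 g 30.0
over t 74.1 p [ 0.5773 -0.0162  0.1899] f [-0.5 -0.4 -2.2] m [ 0.02 -0.   -0.01] open 0.0472 g 30.0
[-0.79  0.59  1.06  1.79 -0.57  1.11 -1.11]
low t 75.7 p [ 0.5774 -0.0148  0.0712] f [-0.6  0.8  6.9] m [-0.03  0.19 -0.05] open 0.0471 g 30.0
(True, 0)
end t 75.7 p [ 0.5774 -0.0148  0.0712] f [-0.6  0.8  6.9] m [-0.03  0.19 -0.05] open 0.0471 g 30.0
```

Both tiers are seated. Release, retreat and inspect the stack and the knob.

```bash
python3 - <<'E'
from pk import *
robot.gripper_to(.07); p=robot.get_state()["ee_pos"]
robot.move_linear([p[0],p[1],.30],velocity=.2)
robot.goto_joints([1.292,.417,-.01,1.614,.005,1.111,-.053]); st()
im=avg(n=4); sc=avg("scene",2)
print("top tier",tier_yaw(im.mean(2),np.array([.577,-.0146]),.042))
f=lambda a:np.clip(cv2.resize(a[:,:,::-1],(395,270),interpolation=cv2.INTER_CUBIC),0,255).astype(np.uint8)
cv2.imwrite("pics/k1.png",np.vstack([np.hstack([f(sc[180:225,195:260]),f(im[163:208,197:262])]),np.hstack([f(sc[165:225,205:292]),f(im[148:203,245:325])])]))
for ang in(180,190,200,210):
  p=[.5275+.04*np.cos(np.radians(ang)),.151+.04*np.sin(np.radians(ang))]
  print(ang,[((proj([*p,z],"scene")[0]-[195,180])*6).round() for z in(.124,.168)],[((proj([*p,z],"top")[0]-[197,163])*6).round()+[395,0] for z in (.124,.168)])
E
```

```text
t 80.5 p [ 0.1473 -0.607   0.2245] f [0.7 0.9 0.3] m [-0.01 -0.03  0.02] open 0.0701 g 0.0
top tier (np.float64(2.373210788116875), array([-211.,  219.,  231.]), 305)
180 [array([274., 159.]), array([274.,  73.])] [array([557., 219.]), array([548., 208.])]
190 [array([280., 152.]), array([280.,  67.])] [array([572., 217.]), array([564., 207.])]
200 [array([283., 145.]), array([283.,  60.])] [array([588., 213.]), array([580., 203.])]
210 [array([284., 138.]), array([284.,  53.])] [array([602., 207.]), array([595., 196.])]
```

View pics/k1.png

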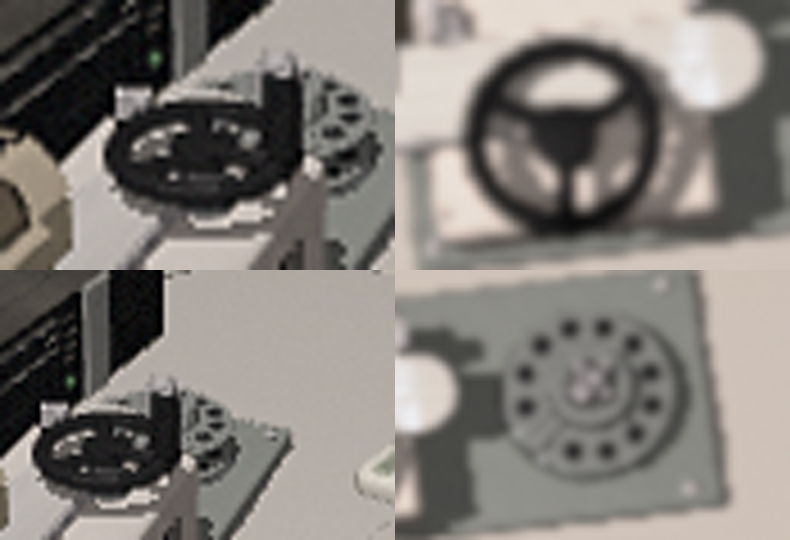

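Both tiers lie flat and concentric, rib to the lower left. The knob is at about 190° (top at (281,62) in the scene crop). Now winding clockwise to close.

```bash
python3 - <<'E'
from wind import *
t=ray([257.5,172.4],.099)[0]; print("gate tip dist",np.linalg.norm(t-[.5775,-.0147]))
R=tilt(1); C=np.array([.5278,.1512]); phi=np.radians(190)
robot.gripper_to(.05); robot.move_ptp([.48,.0,.33],R)
k=C+.04*np.array([np.cos(phi),np.sin(phi)])
robot.move_linear([*k,.25],frame=R); h=robot.move_linear([*k,.150],velocity=.1,frame=R,threshold=8)
robot.gripper_to(0); s=robot.get_state(); print(h,s["opening"],s["force"],s["ee_pos"],s["time"])
if not h and .012<s["opening"]<.024:
    L=[]; phi,sp=wind(C,phi,-13.2,R,.150,log=L,stop=12)
    for l in L[::3]+L[-4:]: print(*l)
    print(sp,phi,robot.get_state()["ee_pos"])
E
```

```text
gate tip dist 0.07746238104308271
False 0.017310971418671744 [-6.14591932 -2.05322935  6.84358732] [0.48767124 0.14447529 0.15000739] 86.85
175 2.1 -3.6 -2.9 87.1 0.0175
131 0.8 -15.9 -2.0 87.9 0.0179
86 0.3 -28.1 15.8 88.7 0.0172
42 3.6 -27.7 24.2 89.5 0.0173
-3 2.9 -2.5 3.7 90.3 0.0173
-47 0.7 13.2 2.1 91.1 0.0172
-92 1.6 26.5 15.4 91.9 0.0176
-136 2.8 25.0 24.7 92.7 0.0172
-181 1.6 0.1 0.4 93.5 0.0174
-225 1.6 -10.1 -3.1 94.3 0.0174
-270 1.5 -18.9 9.8 95.1 0.0171
-314 2.9 -23.1 20.6 95.9 0.017
-359 2.7 -4.5 5.2 96.7 0.0174
-403 2.8 10.2 0.4 97.5 0.0174
-448 2.1 22.2 11.3 98.3 0.0175
-492 3.7 26.8 26.5 99.1 0.0171
-537 -13.7 4.9 8.0 99.9 0.0177
-492 3.7 26.8 26.5 99.1 0.0171
-507 3.9 15.6 16.0 99.4 0.0177
-522 3.5 8.9 7.6 99.7 0.017
-537 -13.7 4.9 8.0 99.9 0.0177
True -9.366227362387239 [0.48784193 0.14742857 0.14970234]
```

```bash
python3 - <<'E'
from wind import *
R=tilt(1); p=robot.get_state()["ee_pos"]
robot.gripper_to(.05); robot.move_linear([p[0],p[1],.26],frame=R); robot.move_linear([.48,.0,.33],frame=R)
robot.goto_joints([1.292,.417,-.01,1.614,.005,1.111,-.053]); s=robot.get_state(); print(s["time"],s["force"])
im=avg(n=4)
g=im.mean(2); m=np.load("mix.npy"); y=m[4:]; sp=np.array([.5775,-.0147])
for d in np.arange(.010,.034,.002): 
    q=proj([*(sp+y*d),.099])[0].astype(np.float32); print(round(d,3),round(float(cv2.remap(g.astype(np.float32),q[:1].reshape(1,1),q[1:].reshape(1,1),cv2.INTER_CUBIC)[0,0])),end="; ")
c=im[140:240,100:325,::-1]; cv2.imwrite("pics/f.png",np.clip(cv2.resize(c,None,fx=3.5,fy=3.5,interpolation=cv2.INTER_CUBIC),0,255).astype(np.uint8))
E
```

```text
105.2083 [-0.08690608 -0.47081552 -0.44938176]
0.01 210; 0.012 210; 0.014 209; 0.016 203; 0.018 190; 0.02 159; 0.022 120; 0.024 88; 0.026 63; 0.028 50; 0.03 48; 0.032 52;
```

View pics/f.png

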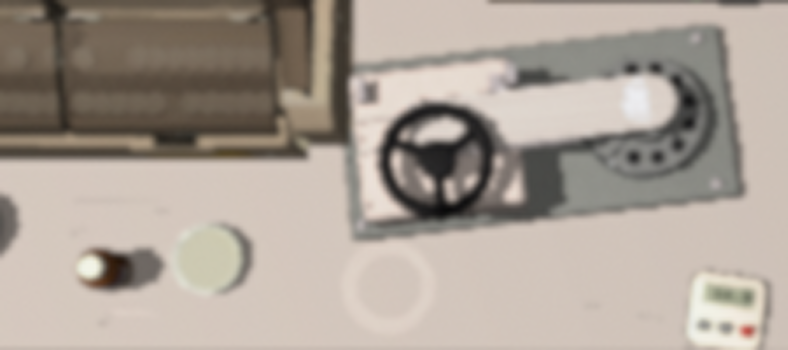

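The bar is home over the stack: its tip is at (680,100), measured 21–22 mm past the axis. The dish, bottle and timer stand where they were.

```bash
python3 -c "
from rig import robot
print(robot.sign_off())"
```

```text
the job is handed in; nothing more can be done
None
```

The job is handed in: I opened the bar to its stop, seated both tiers found on the bench on the spindle, and wound the bar home over them. The second tier was displaced on the bench and needed regripping, and the last pictures showed nothing out of place.

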